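# Clamp a rack of vials under a twin-screw beam, keeping the beam level

## Task

Gently push the loaded vial rack all the way in under the clamp beam, until it stands against the back stop. Then clamp the vials for the shaker: turn the two knobs clockwise alternately, a little at a time, so that the beam comes down level (neither end ever more than 2 mm below the other, and level to about 1 mm at the end), until its rubber feet hold the caps snugly and each knob turns about half as stiffly again as it did running free - much tighter cracks the glass. Let go, and leave the things standing round the clamp where they are.

Things in the scene. Friction and masses are not known exactly. Their poses are not given: they have to be found in the camera images.
- press: The clamp, fixed: an aluminium base plate 128 x 216 mm (upper face 14 mm above the cabinet), two pillars, a beam across them on two screws 164 mm apart, two low side guides and a back stop. Origin: on the cabinet top, midway between the screws. x points from its open front (robot's side) to the back stop, y along the beam to the left knob, z up.
- rack: Loose rack, 0.3 to 0.5 kg: white block 40 x 128 x 30 mm with four capped glass vials fixed in a row (cap tops 69 mm above its underside), a steel tongue in front ending in an upright lip. Origin: underside, below the middle of the row. It slides only along the clamp's x between the side guides (1.5 mm play) and starts 35 to 58 mm short of home; home is x = y = 0 of press.
- rack_lip (a point): Middle of the outer face of the rack's upright steel lip, the face to push on, 88 mm in front of the rack's origin, 44 mm above the cabinet. The lip is 46 mm wide, 6 mm thick, from 16 to 62 mm above the cabinet. The back stop is rigid: push at 50 mm/s or less and stop at about 10 N; more than 80 N is ramming.
- lip_home (a point): Fixed point of the clamp where rack_lip comes to lie when the rack is home; axes as press.
- beam: Aluminium beam, 34 x 204 x 16 mm, two black rubber feet under it, each over two caps. Origin: underside, on the left screw; the right screw is at its y = -0.164. Starts level. The feet start 1.5 to 4.5 mm above the caps, both alike; no pose shows it, as their stems are set differently each time: feel the touch-down. Feet: about 60 N/mm each; from touch-down to snug both knobs turn about 0.6 rad.
- beam_mid (a point): Middle of the beam's upper face (120.5 mm above the cabinet at the start); z is square to the beam. Snug means that the feet press on the caps with 95 to 175 N in all, best about 135 N; more than 300 N cracks a vial. Each end of the beam follows its own knob: 15 mm down per full clockwise turn (2.39 mm per rad), up anticlockwise.
- knob_left_grip (a point): On the left knob's axis (clamp's +y end), 12 mm below its top, 16.5 mm above the beam. Round black fluted knob, 28 mm across, 27 mm high; grip from above at any yaw; goes down with the beam and stays where left. Turning: 0.3 N m friction when free; the load adds 0.24 N m per 100 N on this screw. Snug: 0.11 to 0.21 N m above free, best 0.16. One knob's turn also loads the other, 0.7 as much.
- knob_right_grip (a point): The same point of the right knob (clamp's -y end), like the left one. With the hand at rest after a turn the reading may lack part of the friction, more after fast moves than slow ones: compare readings taken alike (say after a slow last 0.02 rad) with those of free turning, which the first 0.6 rad of both knobs surely is.
- timer: Bystander: white digital bench timer, 72 x 64 x 18 mm; origin under its centre. Leave it alone.
- std_bottle: Bystander: small white reagent bottle with a white cap, 45 mm in diameter, 90 mm high, behind the clamp; origin under its centre. Leave it alone.
- buffer_bottle: Bystander: larger white reagent bottle with a blue cap, 57 mm in diameter, 123 mm high, behind the clamp; origin under its centre. Leave it alone.
- forceps: Bystander: steel forceps lying flat, 125 mm long, 8 mm high; origin under the middle. Leave them alone.
- spare_cap: Bystander: white vial cap, 26 mm in diameter, 14 mm high; origin under its centre. Leave it alone.

How it is judged:
On the way, in this order (a step that is already met when the one before it is completed fails the run):
1. the rack stands fully home against the back stop (within 2.5 mm) (x of rack_lip in the frame of press above -0.0905 m), for 0.2 s.
2. the beam's rubber feet rest on the vial caps (more than 10 N together) (contact force between beam and rack above 10 N), for 0.1 s.
At the end, for the whole second after the job is handed in: The rack stands home against the stop (within 2.5 mm) and at rest, the beam's feet press on the caps with 95 to 175 N in all, the beam is level within 0.010 rad (ends within 1.6 mm of each other in height) (contact force between beam and rack between 95 and 175 N and angle between beam_mid's own z axis and vertical below 0.01 rad and x of rack_lip in the frame of press above -0.0905 m and linear speed of rack below 0.005 m/s); the robot touches nothing.
It fails at once if the beam goes more than 0.018 rad out of level (one end 3 mm lower than the other) (angle between beam_mid's own z axis and vertical above 0.018 rad).
It fails at once if the feet press on the caps with more than 300 N together (a vial cracks) (contact force between beam and rack above 300 N).
It fails at once if the rack is rammed (more than 80 N between fingers and rack) (contact force between the fingers and rack above 80 N).
It fails at once if the timer, a bottle, the forceps or the spare cap is shifted by more than 20 mm (distance of any of timer, std_bottle, buffer_bottle, forceps, spare_cap from where it was at the start of the episode above 0.02 m).
It also fails if it takes over 72 s, if anything falls off the work surface, if the arm or the gripper's body presses on something with over 40 N, if the wrist force passes 120 N, or if a joint passes its speed limit or range.

## Robot

A 6-joint arm with a two-finger parallel gripper is mounted at the origin on a cart in front of the work surface, level with it; the furniture and walls round the work are solid. World frame = base frame: x ahead of the robot, y to its left, z up, the work surface at z = 0. Lengths are in m, angles in rad, forces in N, time in s.
With the tool pointing down it reaches from about 0.4 to 0.825 m from the base axis. Payload 7 kg.
Tool frame: the origin (TCP) lies midway between the tips of the shut fingers; the grasp point (between the pads) lies arm.hold_point_z behind it (arm.hold_point_z is the distance from the TCP to the grasp point, in m); z points along the fingers, y is the line along which they close (so a half turn about z gives the same grasp; the last joint's range is limited). The gripper opens to 88 mm and grips with 3 to 60 N. Pads are 19 mm wide; open, the fingers measure 130 mm over their backs; the gripper's body (78 mm by 193 mm) begins 47 mm behind the grasp point.
Start: joints at [1.585, 0.359, 0.012, 0, -1.224, -0.288], TCP at [0.183, 0.65, 0.192] pointing down, gripper open.
Joint ranges: [-3.07, 3.07], [-1.43, 2.12], [-1.02, 1.25], [-3.03, 1.67], [-3.05, -0], [-3.03, 3.03]. Speed limits (rad/s): [2.39, 2.39, 3.01, 3.14, 3.14, 3.14].

## Interface

Orientations are given as [roll, pitch, yaw] about the fixed x, y, z axes, in that order (R = Rz(yaw) Ry(pitch) Rx(roll)).
In Python, from station import arm gives the robot as it stands.
- The arm moves only by the shell command python3 -m crank 'ROWS' [OPENING] [FORCE]. ROWS is JSON, a list that holds one entry, the list of rows, each a list of 4 numbers: the shift along the tool's x, y, z in units of 25 mm (1.0 is 25 mm), then the turn about the tool's z in units of 5 degrees (1.0 is 5 degrees). A call has 1 to 12 rows; each row is the pose to reach, as a shift and turn from the pose commanded when the call began, along the tool's axes at that moment; what a row does not reach only later rows make up. A row lasts 1/8 s, in which the tool goes at most 62.5 mm and 10.7 degrees, less where a joint would pass 70% of its speed; a pose out of reach is approached as far as the arm can. A call with a gripper value outside its range is refused whole. OPENING is the closure, from 0 (fully open) to 1 (shut), set as the call begins (- or left out, the last holds). The fingers move at their own pace and stop on an object; FORCE is the grip in N (left out, the last holds). Time passes only in rows, so rows that repeat a pose let the fingers close. It gives the time, the measured TCP pose, the force, the opening and the grip force at its end, in the units of the state.
- arm.get_state(): the state, without advancing time (a new reading comes with each control period).
- arm.grab_frame(name): name is "side" or "top"; returns (picture, depth): 480x640x3 uint8, red, green, blue; 480x640 float32, m along the optical axis (not along the pixel's ray), 0 where there is no reading.
- arm.get_calibration(name): a dict with "mtx" (3x3 intrinsics, pixels), "k1" (the pictures are not rectified: a ray, as slopes to the right and down, at radius r is drawn at 1 + k1 r^2 times it, then the intrinsics apply), "R" (3x3) and "t" (3): a world point X has camera coordinates R X + t. Camera axes: x right, y down, z forward; pixel columns grow to the right and rows downward; lengths in m; the calibration is good to about 2 mm. A picture is of the moment at which its call begins. get_calibration takes no time and is no camera call.
- arm.job_done(): hands the job in; it is judged then, once.
Trained networks look in the newest picture that a camera, given by its name, has taken for a name from the list of things; names that differ only in an ending like _2 or _b are one class to them, and where a whole thing is asked for, a point or a joint stands for the part that bears it (a point fixed in the world has none). Each returns a list of dicts, best first, with "score" (0 to 1); they miss things now and then, are a little off and sometimes report something else, mostly with a low value. They report only what shows in the picture. A call takes as long as a camera call.
- arm.recognise(thing, camera): "extent" ([left, top, width, height] in pixels, round what is visible of it).
- arm.trace(thing, camera): "mask" (480x640 bool, what is visible of it) and "extent" ([left, top, width, height] in pixels, round what is visible of it).
The state is a dict: "t": time; "q": joint angles; "qd": joint speeds; "joint_efforts": joint torques, N m; "eef_pos": TCP position; "ee_rot": TCP orientation; "force": force on the tool from outside, world axes, zero at the start; "moment": the same for the moment, N m; "width": finger opening in m; "gripper_force": force on a finger pad.
Only numpy, scipy, OpenCV 4.12 (cv2) and the standard library are available. Lean on these libraries where they do the work, as an engineer would, in place of code of your own. Each camera call takes 0.05 s, during which the arm holds its last target. There are 200 camera calls.

## Working session

There is one attempt and no reset: what is moved stays moved. The work goes in short steps, Python scripts to look and compute and a shell command to move; the robot and the scene stay as the last step left them, time stands still between calls to the robot, and variables do not carry over. Pictures are saved under pics/ and viewed, at most 10 in all, crops included, and the job is handed in when it is done.

```bash
ls; mkdir -p pics
python3 - <<'E'
from station import arm
import cv2,numpy as np
s=arm.get_state();print({k:np.round(v,3).tolist() for k,v in s.items()},arm.hold_point_z)
for n in("side","top"):
    p,d=arm.grab_frame(n);cv2.imwrite(f"pics/{n}0.png",p[:,:,::-1]);c=arm.get_calibration(n);print(n,c)
    for th in("press","rack","beam","knob_left_grip","knob_right_grip","rack_lip","timer","forceps","spare_cap","std_bottle","buffer_bottle"):
        r=arm.recognise(th,n);print(th,[(np.round(x["extent"]).tolist(),round(x["score"],2)) for x in r[:2]])
E
```

```text
pics
{'t': 0.0, 'q': [1.585, 0.359, 0.011, -0.0, -1.224, -0.288], 'qd': [-0.0, 0.001, -0.0, -0.001, 0.001, -0.001], 'joint_efforts': [-0.0, -58.271, 29.306, 6.997, 0.007, -0.0], 'eef_pos': [0.182, 0.649, 0.191], 'ee_rot': [3.14, -0.0, -0.274], 'force': [-0.632, -0.494, -0.536], 'moment': [-0.025, 0.001, -0.007], 'gripper_force': 0.0, 'width': 0.088} 0.0188
side {'mtx': array([[477.79502958,   0.        , 323.5994732 ],
       [  0.        , 477.79502958, 242.40185316],
       [  0.        ,   0.        ,   1.        ]]), 'k1': -0.042381561274103884, 'R': array([[-0.91964342, -0.39270122, -0.00645984],
       [-0.2165747 ,  0.520767  , -0.82577063],
       [ 0.32764521, -0.75801548, -0.5639691 ]]), 't': array([0.58720442, 0.08293583, 0.88014979])}
press [([269.0, 188.0, 100.0, 142.0], 0.9)]
rack [([322.0, 234.0, 75.0, 69.0], 0.71), ([274.0, 184.0, 22.0, 46.0], 0.61)]
beam [([285.0, 201.0, 55.0, 69.0], 0.97), ([291.0, 236.0, 15.0, 34.0], 0.34)]
knob_left_grip [([290.0, 234.0, 18.0, 38.0], 0.55)]
knob_right_grip [([320.0, 188.0, 17.0, 17.0], 0.79), ([205.0, 230.0, 37.0, 77.0], 0.55)]
ra
[... 594 characters left out ...]
 -0.01006461, -0.99124145]]), 't': array([0.19368619, 0.55195405, 1.11956766])}
press [([263.0, 200.0, 117.0, 76.0], 0.97)]
rack [([287.0, 239.0, 74.0, 63.0], 0.91), ([254.0, 133.0, 30.0, 40.0], 0.74)]
beam [([263.0, 208.0, 118.0, 25.0], 0.62)]
knob_left_grip [([264.0, 214.0, 15.0, 18.0], 0.74)]
knob_right_grip [([357.0, 203.0, 20.0, 16.0], 0.62)]
rack_lip [([285.0, 239.0, 70.0, 66.0], 0.77), ([357.0, 205.0, 18.0, 16.0], 0.69)]
timer [([234.0, 308.0, 46.0, 44.0], 0.9)]
forceps [([396.0, 302.0, 28.0, 64.0], 0.47)]
spare_cap [([230.0, 273.0, 14.0, 16.0], 0.68)]
std_bottle [([389.0, 139.0, 27.0, 32.0], 0.75)]
buffer_bottle [([254.0, 130.0, 31.0, 44.0], 0.73), ([285.0, 240.0, 68.0, 65.0], 0.69)]
```

```bash
cat > h.py <<'E'
from station import arm
import cv2,numpy as np
def ray(n,u,v):
    c=arm.get_calibration(n);K=c["mtx"]
    x=cv2.undistortPoints(np.array([[[u,v]]],float),K,np.array([c["k1"],0,0,0.]))[0,0]
    return -c["R"].T@c["t"],c["R"].T@np.array([x[0],x[1],1])
def atz(n,u,v,z):
    o,d=ray(n,u,v);return o+d*(z-o[2])/d[2]
def atd(n,u,v,dep):
    o,d=ray(n,u,v);return o+d*dep
def proj(n,X):
    c=arm.get_calibration(n);X=np.atleast_2d(np.array(X,float))
    return cv2.projectPoints(X,cv2.Rodrigues(c["R"])[0],c["t"],c["mtx"],np.array([c["k1"],0,0,0.]))[0][:,0]
E
python3 - <<'E'
import cv2
t=cv2.imread("pics/top0.png")[120:360,220:440];cv2.imwrite("pics/tc.png",cv2.resize(t,None,fx=2.5,fy=2.5,interpolation=3)) if 0 else cv2.imwrite("pics/tc.png",cv2.resize(t,(550,600),interpolation=3))
s=cv2.imread("pics/side0.png")[170:380,195:475];cv2.imwrite("pics/sc.png",cv2.resize(s,(800,600),interpolation=3))
E
```

```text
(no output)
```

View pics/tc.png

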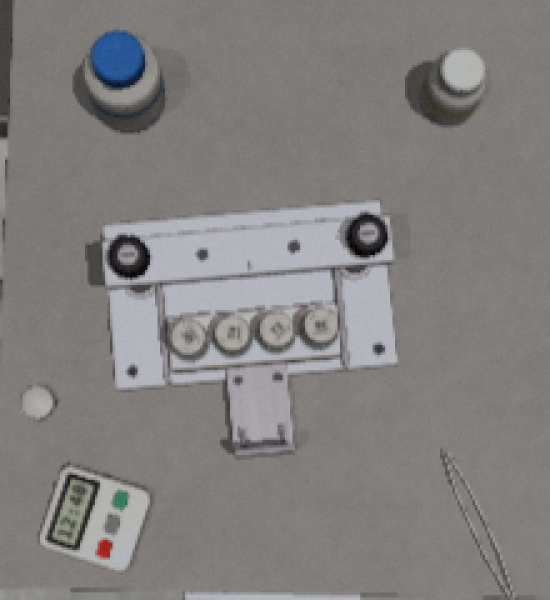

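View pics/sc.png

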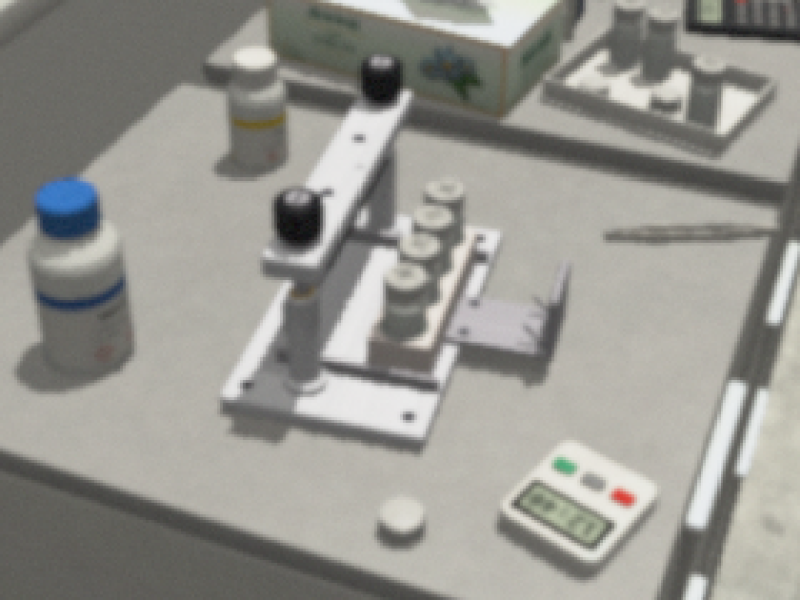

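The top view shows the knob tops at about (271.6,221) on the left and (367,213) on the right, with the lip near (327,298). The surroundings are clear in front of the lip, and the bottles stand behind the clamp.

Run:
```python
from h import *
from scipy.optimize import least_squares
t=lambda x,y:(220+x/2.5,120+y/2.5); s=lambda x,y:(195+x/2.857,170+y/2.857)
L=t(129,252);R=t(368,232)
print("knobs top",atz("top",*L,.149),atz("top",*R,.149))
print("side",atz("side",*s(298,197),.149),atz("side",*s(382,64),.149))
print("lip top ends",atz("top",*t(236,452),.062),atz("top",*t(294,447),.062), "side",atz("side",*s(568,266),.062),atz("side",*s(552,290),.06))
# press plate front corners z=.014
a,b=atz("top",*t(118,388),.014),atz("top",*t(396,362),.014);print("front corners",a,b,np.linalg.norm(a-b))
l,r=atz("top",*L,.149),atz("top",*R,.149);print("dist",np.linalg.norm(l-r))
d=(l-r)/np.linalg.norm(l-r);yaw=np.arctan2(-d[0],d[1]);d2=(a-b);print("yaw",yaw,np.arctan2(-d2[0],d2[1]))
m=(l+r)/2;f=(a+b)/2;print("mid",m,"front",f)
# depth based check of knob tops and beam
p,dd=arm.grab_frame("top")
for q in(L,R):
    u,v=map(int,np.round(q));print(atd("top",*q,np.median(dd[v-1:v+2,u-1:u+2])))
```

```text
knobs top [0.55542045 0.29589417 0.149     ] [0.57251741 0.1339028  0.149     ]
side [0.55252591 0.2963618  0.149     ] [0.56879206 0.13689531 0.149     ]
lip top ends [0.42417153 0.22098104 0.062     ] [0.42856246 0.17908786 0.062     ] side [0.42392623 0.1855998  0.062     ] [0.42667242 0.21012729 0.06      ]
front corners [0.47190915 0.31156587 0.014     ] [0.49578788 0.10088268 0.014     ] 0.21203206717087547
dist 0.1628910923749958
yaw 0.10515307688488662 0.11285789506501599
mid [0.56396893 0.21489848 0.149     ] front [0.48384852 0.20622427 0.014     ]
[0.55526259 0.29581501 0.15002104]
[0.57272588 0.13380585 0.14778223]
```

```bash
python3 -m crank '[[[3,3.5,0,-1],[5,6,0,-2],[7,8.2,0,-3],[9,10.5,0,-4],[11,12.9,0,-4.37],[12.95,15.18,1,-4.37],[12.95,15.18,3,-4.37],[12.95,15.18,4,-4.37],[12.95,15.18,4,-4.37],[12.95,15.18,4,-4.37],[12.95,15.18,4,-4.37]]]' 1 40
```

```text
t: 2.62
eef_pos: [0.3922, 0.1977, 0.0928]
ee_rot: [-3.141, -0.001, 0.108]
force: [0.1, -0.4, 0.0]
width: 0.0004
gripper_force: 0.0
```

```bash
python3 -m crank '[[[0,0,1.2,0],[0,0,2.43,0],[0,0,2.43,0],[0.2,0,2.43,0],[0.4,0,2.43,0],[0.6,0,2.43,0],[0.8,0,2.43,0],[1.0,0,2.43,0],[1.2,0,2.43,0],[1.4,0,2.43,0],[1.6,0,2.43,0],[1.8,0,2.43,0]]]'; python3 -m crank '[[[0.2,0,0,0],[0.4,0,0,0],[0.6,0,0,0]]]'
```

```text
t: 4.12
eef_pos: [0.4367, 0.2018, 0.0313]
ee_rot: [3.142, 0.0, 0.108]
force: [-0.6, 0.3, -0.0]
width: 0.0003
gripper_force: 0.0
t: 4.5
eef_pos: [0.4516, 0.2034, 0.0313]
ee_rot: [3.142, 0.0, 0.108]
force: [0.2, -0.0, 0.5]
width: 0.0006
gripper_force: 0.0
```

Run:
```python
from h import *
p,d=arm.grab_frame("side");cv2.imwrite("pics/s1.png",cv2.resize(p[170:380,195:475],(800,600),interpolation=3)[:,:,::-1])
s=arm.get_state();print(s["force"],s["moment"])
```

```text
[0.46030764 0.77364107 0.62479707] [ 0.0544176  -0.17039676 -0.026259  ]
```

View pics/s1.png

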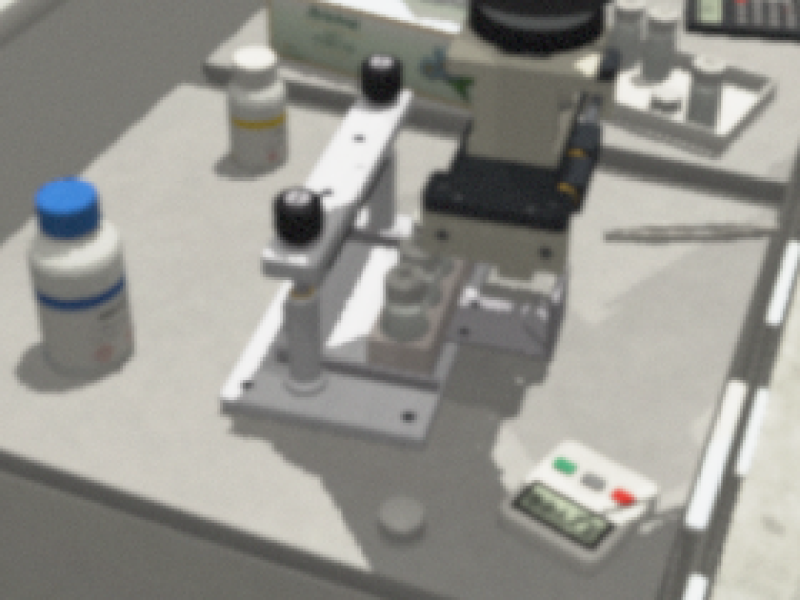

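Run:
```python
from h import *
f=lambda X:(proj("side",X)-[195,170])*2.857
print(f([[.4516,.2034,.031],[.4516,.2034,.06],[.4516,.2034,.097],[.4262,.2,.062],[.4262,.2,.016]]))
```

```text
[[513.64557263 311.10265639]
 [516.20726678 274.25765183]
 [519.6104055  225.09628403]
 [557.78135138 278.19347247]
 [552.46378017 336.30592302]]
```

Run:
```python
from h import *
p,d=arm.grab_frame("side");q,e=arm.grab_frame("top")
a=cv2.resize(p[225:305,320:420],(500,400),interpolation=3);b=cv2.resize(q[190:310,270:360],(300,400),interpolation=3)
cv2.imwrite("pics/z1.png",np.hstack([a,b])[:,:,::-1])
# depth points near fingers/lip
for v in (260,264,268,272,276,280,284,288):
    print(v,[tuple(np.round(atd("side",u,v,d[v,u])*1000).astype(int)) for u in range(366,396,4)])
```

```text
260 [(np.int64(442), np.int64(294), np.int64(137)), (np.int64(436), np.int64(292), np.int64(138)), (np.int64(431), np.int64(290), np.int64(138)), (np.int64(424), np.int64(291), np.int64(140)), (np.int64(418), np.int64(290), np.int64(142)), (np.int64(412), np.int64(290), np.int64(143)), (np.int64(406), np.int64(289), np.int64(144)), (np.int64(445), np.int64(94), np.int64(1))]
264 [(np.int64(490), np.int64(136), np.int64(6)), (np.int64(457), np.int64(220), np.int64(74)), (np.int64(450), np.int64(222), np.int64(78)), (np.int64(424), np.int64(289), np.int64(132)), (np.int64(418), np.int64(290), np.int64(135)), (np.int64(412), np.int64(287), np.int64(134)), (np.int64(406), np.int64(287), np.int64(135)), (np.int64(442), np.int64(104), np.int64(-2))]
268 [(np.int64(489), np.int64(140), np.int64(0)), (np.int64(482), np.int64(136), np.int64(-1)), (np.int64(474), np.int64(133), np.int64(-1)), (np.int64(443), np.int64(219), np.int64(69)), (np.int64(460), np.int64(127), np.int64(-1)), (np.int64(452), np.int64(127), np.int64(1)), (np.int64(426), np.int64(201), np.int64(61)), (np.int64(438), np.in
[... 1180 characters left out ...]
20)), (np.int64(459), np.int64(208), np.int64(21)), (np.int64(452), np.int64(206), np.int64(21)), (np.int64(441), np.int64(219), np.int64(34)), (np.int64(438), np.int64(200), np.int64(21)), (np.int64(425), np.int64(224), np.int64(43)), (np.int64(422), np.int64(208), np.int64(32)), (np.int64(424), np.int64(166), np.int64(-1))]
288 [(np.int64(462), np.int64(221), np.int64(20)), (np.int64(456), np.int64(217), np.int64(19)), (np.int64(448), np.int64(216), np.int64(21)), (np.int64(442), np.int64(213), np.int64(20)), (np.int64(433), np.int64(218), np.int64(27)), (np.int64(425), np.int64(223), np.int64(33)), (np.int64(422), np.int64(204), np.int64(20)), (np.int64(421), np.int64(176), np.int64(-2))]
```

View pics/z1.png

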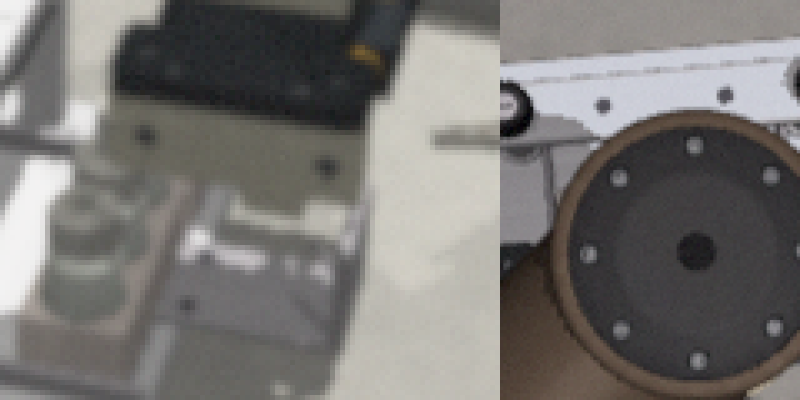

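The side view shows the shut fingertips at about z = 0.067, and the gripper body's lower edge near 0.133. They passed over the lip, so the reported z reads about 36 mm low. I'll back off and check that against the depth image.

```bash
python3 -m crank '[[[-1.2,0,0,0],[-2.4,0,0,0],[-2.4,0,0,0],[-2.4,0,0,0]]]'
python3 - <<'E'
from h import *
p,d=arm.grab_frame("side");s=arm.get_state();print(s["eef_pos"],s["q"],s["width"])
vv,uu=np.mgrid[200:340,330:470]
c=arm.get_calibration("side");P=np.stack([uu.ravel(),vv.ravel()],1).astype(float)
x=cv2.undistortPoints(P[:,None],c["mtx"],np.array([c["k1"],0,0,0.]))[:,0]
X=np.c_[x,np.ones(len(x))]*d[200:340,330:470].ravel()[:,None];W=(X-c["t"])@c["R"]
e=s["eef_pos"]
f=W[(abs(W[:,0]-e[0])<.014)&(abs(W[:,1]-e[1])<.03)&(W[:,2]>.025)]
h,b=np.histogram(f[:,2],np.arange(.02,.2,.005));print(dict(zip(np.round(b*1000).astype(int).tolist(),h.tolist())))
g=f[(f[:,2]<.12)];print(len(g),g.min(0),np.percentile(g[:,2],[2,5,10]),g.max(0),np.median(g,0))
E
```

```text
t: 5.15
eef_pos: [0.392, 0.1974, 0.0317]
ee_rot: [-3.141, -0.001, 0.108]
force: [0.3, -0.1, 0.6]
width: 0.0007
gripper_force: 0.0
[0.39220449 0.19744506 0.03156716] [ 9.18609165e-01  1.50227538e-01 -7.03889335e-01  2.70376638e-04
 -7.15826001e-01  7.59849642e-01] 0.0004222803704434376
{20: 0, 25: 0, 30: 0, 35: 0, 40: 0, 45: 0, 50: 0, 55: 0, 60: 0, 65: 7, 70: 31, 75: 18, 80: 0, 85: 0, 90: 0, 95: 0, 100: 0, 105: 0, 110: 0, 115: 0, 120: 0, 125: 0, 130: 0, 135: 0, 140: 0, 145: 0, 150: 0, 155: 0, 160: 0, 165: 0, 170: 0, 175: 0, 180: 0, 185: 0, 190: 0}
56 [0.37872482 0.20956554 0.06797931] [0.06841051 0.06895993 0.06935231] [0.40048695 0.21579783 0.07771449] [0.38982888 0.21397746 0.07393731]
```

```bash
python3 -m crank '[[[0,0,0.5,0],[0,0,1.0,0],[0,0,1.3,0],[0,0,1.3,0],[0,0,1.3,0],[0.2,0,1.3,0],[0.4,0,1.3,0],[0.6,0,1.3,0],[0.8,0,1.3,0],[1.0,0,1.3,0],[1.2,0,1.3,0],[1.4,0,1.3,0]]]';  python3 -m crank '[[[0.2,0,0,0],[0.4,0,0,0],[0.6,0,0,0],[0.8,0,0,0]]]'
```

```text
t: 6.7
eef_pos: [0.4257, 0.1999, -0.0014]
ee_rot: [3.141, 0.002, 0.107]
force: [-5.9, -0.2, 3.0]
width: 0.0006
gripper_force: 2.6
t: 7.2
eef_pos: [0.4456, 0.202, -0.0014]
ee_rot: [3.14, 0.002, 0.107]
force: [-4.8, -0.1, 4.1]
width: 0.0005
gripper_force: 2.6
```

```bash
python3 -m crank '[[[0.15,0,0,0],[0.3,0,0,0],[0.45,0,0,0],[0.55,0,0,0]]]'; for i in 1; do python3 -m crank '[[[0.1,0,0,0],[0.15,0,0,0]]]'; done
```

```text
t: 7.7
eef_pos: [0.4594, 0.2037, -0.0014]
ee_rot: [3.141, 0.001, 0.107]
force: [-5.2, -0.6, 4.0]
width: 0.0003
gripper_force: 2.6
t: 7.95
eef_pos: [0.4632, 0.2042, -0.0014]
ee_rot: [3.141, 0.001, 0.107]
force: [-4.6, -0.6, 3.4]
width: 0.0004
gripper_force: 2.5
```

```bash
python3 -m crank '[[[0.1,0,0,0]]]'
```

```text
t: 8.07
eef_pos: [0.4641, 0.2038, -0.0016]
ee_rot: [3.14, 0.004, 0.107]
force: [-21.7, 3.8, 16.6]
width: 0.0001
gripper_force: 10.4
```

```bash
python3 -m crank '[[[-0.05,0,0,0],[-0.05,0,0,0]]]'; python3 -m crank '[[[-0.3,0,0,0],[-0.8,0,0,0],[-0.8,0,-2,0],[-0.8,0,-4,0],[0.8,-1.2,-5.5,0],[2.5,-2.5,-5.5,0],[3.9,-3.32,-5.5,0],[3.9,-3.32,-5.5,0],[3.9,-3.32,-5.5,0]]]' 0.4
python3 - <<'E'
from h import *
p,d=arm.grab_frame("top");s=arm.get_state();print(s["eef_pos"],s["width"],s["moment"])
p,d=arm.grab_frame("side");cv2.imwrite("pics/s2.png",cv2.resize(p[170:320,235:435],(800,600),interpolation=3)[:,:,::-1])
E
```

```text
t: 8.32
eef_pos: [0.4641, 0.2041, -0.0015]
ee_rot: [3.141, 0.002, 0.107]
force: [-5.3, -2.0, 3.1]
width: 0.0005
gripper_force: 2.9
t: 9.45
eef_pos: [0.5521, 0.2976, 0.1358]
ee_rot: [3.141, 0.001, 0.108]
force: [-0.4, -0.6, 0.3]
width: 0.0526
gripper_force: 0.0
[0.55204594 0.29743664 0.13616109] 0.05224677638566555 [-0.02907139 -0.00368301 -0.01438204]
```

View pics/s2.png

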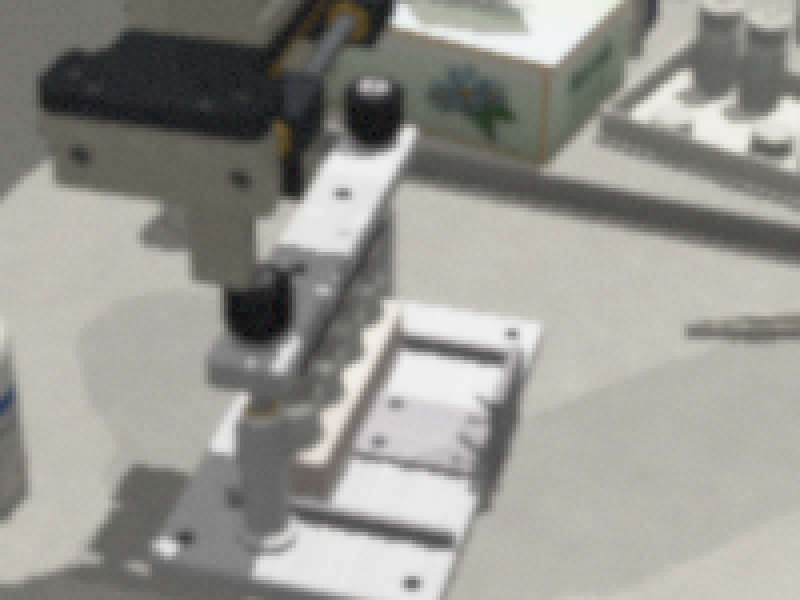

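The rack stands home under the beam. The gripper is above the left knob, which is at crop (258,305), and the near fingertip is at crop (222,282). I'll check that alignment by projection.

Run:
```python
from h import *
f=lambda X:(proj("side",X)-[235,170])*4
print(f([[.5474,.3445,.172],[.5474,.3445,.200],[.5532,.297,.149],[.5708,.134,.149]]))
p,d=arm.grab_frame("side")
for u,v in((222,270),(205,275),(245,275),(222,278),(222,260)):
    a,b=235+u//4,170+v//4;print(u,v,atd("side",a,b,d[b,a]))
```

```text
[[211.08604437 294.38725523]
 [207.28886948 230.05960075]
 [254.97589537 276.28245817]
 [373.22269182  86.04533232]]
222 270 [0.54529839 0.3403884  0.18164628]
205 275 [0.55193073 0.3405916  0.17830852]
245 275 [0.53604197 0.33938723 0.18164628]
222 278 [0.54676297 0.33800079 0.17626159]
222 260 [0.54544178 0.33978043 0.18474284]
```

```bash
python3 -m crank '[[[0.1,0.02,0.9,0],[0.1,0.02,1.84,0],[0.1,0.02,1.84,0],[0.1,0.02,1.84,0]]]'; python3 -m crank '[[[0,0,0,0],[0,0,0,0],[0,0,0,0],[0,0,0,0]]]' 1 60;  python3 - <<'E'
from h import *
s=arm.get_state();print(s["force"],s["moment"])
E
```

```text
t: 10.1
eef_pos: [0.5559, 0.2978, 0.0916]
ee_rot: [-3.141, -0.001, 0.108]
force: [-0.0, -0.1, -0.0]
width: 0.0529
gripper_force: 0.0
t: 10.6
eef_pos: [0.5557, 0.2965, 0.0908]
ee_rot: [3.14, 0.0, 0.108]
force: [0.7, -5.3, 3.2]
width: 0.0268
gripper_force: 60.0
[ 0.72778856 -5.26298749  3.1524414 ] [-1.90649122 -0.28204841  0.04084515]
```

```bash
python3 -m crank '[[[0,0.04,0.01,1.4],[0,0.04,0.02,2.8],[0,0.04,0.03,4.0],[0,0.04,0.04,4.4],[0,0.04,0.04,4.5],[0,0.04,0.04,4.6],[0,0.04,0.04,4.7],[0,0.04,0.04,4.8]]]';  python3 - <<'E'
from h import *
s=arm.get_state();print(s["force"],s["moment"],s["ee_rot"])
E
```

```text
t: 11.6
eef_pos: [0.5557, 0.2957, 0.0898]
ee_rot: [3.14, -0.0, -0.31]
force: [0.4, -5.5, 5.9]
width: 0.0268
gripper_force: 60.0
[ 0.36368875 -5.46075301  5.86335788] [-1.99461922  0.08513616  0.28863749] [ 3.14040107e+00 -3.57209703e-04 -3.10000415e-01]
```

```bash
python3 -m crank '[[[0,0,0,0],[0,0,0,0],[0,0,-0.7,-1],[0,0,-1.4,-2.9],[0,0,-1.4,-4.8],[0,0,-1.4,-4.8]]]' 0.4;  python3 -m crank '[[[0,2.4,0,0],[0,4.8,0,0],[0,6.56,0,0],[0,6.56,0,0],[0,6.56,0.7,0],[0,6.56,1.42,0],[0,6.56,1.42,0],[0,6.56,1.42,0]]]'; python3 -m crank '[[[0,0,0,0],[0,0,0,0],[0,0,0,0]]]' 1 60
python3 - <<'E'
from h import *
s=arm.get_state();print(s["force"],s["moment"],s["ee_rot"])
E
```

```text
t: 12.35
eef_pos: [0.5555, 0.297, 0.1243]
ee_rot: [-3.141, -0.0, 0.107]
force: [-0.9, -0.0, -1.1]
width: 0.0527
gripper_force: 0.0
t: 13.35
eef_pos: [0.5733, 0.1341, 0.0891]
ee_rot: [3.142, 0.0, 0.107]
force: [-0.3, -0.2, -0.3]
width: 0.0524
gripper_force: 0.0
t: 13.72
eef_pos: [0.5733, 0.1336, 0.0891]
ee_rot: [-3.141, -0.0, 0.107]
force: [-0.2, -2.2, 0.7]
width: 0.0283
gripper_force: 2.1
[-0.17715813 -2.23078451  0.69865398] [-1.10856374 -0.15645956  0.01948349] [-3.14149351e+00 -3.58937811e-04  1.07442324e-01]
```

```bash
python3 -m crank '[[[0,0,0,0],[0,0,0.01,1.5],[0,0,0.02,3.0],[0,0,0.03,4.4],[0,0,0.04,4.5],[0,0,0.04,4.6],[0,0,0.04,4.7],[0,0,0.04,4.8]]]' 1 60
python3 -c '
from h import *
s=arm.get_state();print(s["force"],s["moment"],s["ee_rot"][2])'
python3 -m crank '[[[0,0,0.01,1.5],[0,0,0.02,3.0],[0,0,0.03,4.4],[0,0,0.04,4.5],[0,0,0.04,4.6],[0,0,0.04,4.7],[0,0,0.04,4.8]]]'
python3 -c '
from h import *
s=arm.get_state();print(s["force"],s["moment"],s["ee_rot"][2])'
```

```text
t: 14.72
eef_pos: [0.5732, 0.1329, 0.0881]
ee_rot: [3.141, -0.0, -0.309]
force: [0.7, -5.7, 4.1]
width: 0.0269
gripper_force: 60.0
[ 0.6580735  -5.6814948   4.11828095] [-2.10457967  0.03321932  0.27995467] -0.3092864117393044
t: 15.6
eef_pos: [0.5729, 0.1325, 0.0871]
ee_rot: [3.14, -0.001, -0.728]
force: [-0.8, -7.4, 4.0]
width: 0.027
gripper_force: 60.0
[-0.81460653 -7.3625523   4.01548731] [-2.55435587  0.10580203  0.32901363] -0.7282948375026037
```

```bash
python3 -m crank '[[[0,0,0,0],[0,0,0,-0.5],[0,0,-0.7,-2.4],[0,0,-1.4,-4.3],[0,0,-1.4,-6.3],[0,0,-1.4,-8.2],[0,0,-1.4,-9.6],[0,0,-1.4,-9.6]]]' 0.45;  python3 -m crank '[[[0,-2.4,0,0],[0,-4.8,0,0],[0,-6.56,0,0],[0,-6.56,0,0],[0,-6.56,0.7,0],[0,-6.56,1.32,0],[0,-6.56,1.32,0],[0,-6.56,1.32,0]]]'; python3 -m crank '[[[0,0,0,0],[0,0,0,0],[0,0,0,0],[0,0,0,0],[0,0,0.01,1.5],[0,0,0.02,3.0],[0,0,0.03,4.4],[0,0,0.04,4.5],[0,0,0.04,4.6],[0,0,0.04,4.7],[0,0,0.04,4.8]]]' 1 60
python3 -c '
from h import *
s=arm.get_state();print(s["force"],s["moment"],s["ee_rot"][2])'
```

```text
t: 16.6
eef_pos: [0.5732, 0.1342, 0.1216]
ee_rot: [-3.141, -0.0, 0.108]
force: [-0.0, -0.3, -0.1]
width: 0.0482
gripper_force: 0.0
t: 17.6
eef_pos: [0.5558, 0.2959, 0.0887]
ee_rot: [3.141, 0.0, 0.107]
force: [0.3, -0.8, 0.2]
width: 0.048
gripper_force: 0.0
t: 18.98
eef_pos: [0.5556, 0.2957, 0.0882]
ee_rot: [3.14, -0.0, -0.308]
force: [-0.3, -6.1, 3.6]
width: 0.0268
gripper_force: 60.0
[-0.27929256 -6.0822983   3.62505234] [-2.10364628 -0.11388224  0.29511007] -0.3083255831326459
```

```bash
python3 -m crank '[[[0,0,0.01,1.5],[0,0,0.02,3.0],[0,0,0.03,4.4],[0,0,0.04,4.5],[0,0,0.04,4.6],[0,0,0.04,4.7],[0,0,0.04,4.8]]]'
python3 -c '
from h import *
s=arm.get_state();print(s["force"],s["moment"],s["ee_rot"][2])'
```

```text
t: 19.85
eef_pos: [0.5552, 0.295, 0.0871]
ee_rot: [3.139, -0.001, -0.727]
force: [-0.6, -7.2, 5.5]
width: 0.0269
gripper_force: 60.0
[-0.6344409  -7.18205534  5.5381147 ] [-2.73399807  0.26984993  0.27580351] -0.7274126419543374
```

```bash
python3 -m crank '[[[0,0,0,0],[0,0,0,-0.5],[0,0,-0.7,-2.4],[0,0,-1.4,-4.3],[0,0,-1.4,-6.3],[0,0,-1.4,-8.2],[0,0,-1.4,-9.6],[0,0,-1.4,-9.6]]]' 0.45;  python3 -m crank '[[[0,2.4,0,0],[0,4.8,0,0],[0,6.56,0,0],[0,6.56,0,0],[0,6.56,0.7,0],[0,6.56,1.4,0],[0,6.56,1.4,0],[0,6.56,1.4,0]]]'; python3 -m crank '[[[0,0,0,0],[0,0,0,0],[0,0,0,0],[0,0,0,0],[0,0,0.01,1.5],[0,0,0.02,3.0],[0,0,0.03,4.4],[0,0,0.04,4.5],[0,0,0.04,4.6],[0,0,0.04,4.7],[0,0,0.04,4.8]]]' 1 60
python3 -c '
from h import *
s=arm.get_state();print(s["force"],s["moment"],s["ee_rot"][2])'
```

```text
t: 20.85
eef_pos: [0.5556, 0.2973, 0.1217]
ee_rot: [-3.141, -0.0, 0.108]
force: [-0.4, -0.3, -0.2]
width: 0.0478
gripper_force: 0.0
t: 21.85
eef_pos: [0.5735, 0.1342, 0.0873]
ee_rot: [-3.141, -0.0, 0.108]
force: [-0.1, -0.1, 1.3]
width: 0.0483
gripper_force: 0.0
t: 23.22
eef_pos: [0.5733, 0.1329, 0.0862]
ee_rot: [3.141, -0.0, -0.308]
force: [0.4, -4.9, 4.6]
width: 0.0266
gripper_force: 60.0
[ 0.38114092 -4.91502411  4.63058396] [-1.95820303 -0.01164672  0.31121386] -0.30841039182606234
```

```bash
python3 -m crank '[[[0,0,0.01,1.2],[0,0,0.02,2.4],[0,0,0.025,2.8],[0,0,0.025,2.9],[0,0,0.025,3.0],[0,0,0.025,3.1],[0,0,0.025,3.2]]]'
python3 -c '
from h import *
s=arm.get_state();print(s["force"],s["moment"],s["ee_rot"][2])'
```

```text
t: 24.1
eef_pos: [0.5731, 0.1325, 0.0856]
ee_rot: [3.14, -0.001, -0.588]
force: [0.1, -6.0, 4.2]
width: 0.0268
gripper_force: 60.0
[ 0.07209041 -6.02815144  4.20664577] [-2.34977427  0.03715308  0.26787728] -0.5876963495837764
```

```bash
python3 -m crank '[[[0,0,0,0],[0,0,0,-0.5],[0,0,-0.7,-2.4],[0,0,-1.4,-4.3],[0,0,-1.4,-6.2],[0,0,-1.4,-8.0],[0,0,-1.4,-8.0]]]' 0.45;  python3 -m crank '[[[0,-2.4,0,0],[0,-4.8,0,0],[0,-6.56,0,0],[0,-6.56,0,0],[0,-6.56,0.7,0],[0,-6.56,1.34,0],[0,-6.56,1.34,0],[0,-6.56,1.34,0]]]'; python3 -m crank '[[[0,0,0,0],[0,0,0,0],[0,0,0,0],[0,0,0,0],[0,0,0.01,1.2],[0,0,0.02,2.4],[0,0,0.025,2.8],[0,0,0.025,2.9],[0,0,0.025,3.0],[0,0,0.025,3.1],[0,0,0.025,3.2]]]' 1 60
python3 -c '
from h import *
s=arm.get_state();print(s["force"],s["moment"],s["ee_rot"][2])'
python3 -m crank '[[[0,0,0.01,1.1],[0,0,0.02,2.0],[0,0,0.02,2.1],[0,0,0.02,2.2],[0,0,0.02,2.3],[0,0,0.02,2.4]]]'
python3 -c '
from h import *
s=arm.get_state();print(s["force"],s["moment"],s["ee_rot"][2])'
```

```text
t: 24.98
eef_pos: [0.5731, 0.1341, 0.1199]
ee_rot: [-3.141, 0.0, 0.108]
force: [-0.0, -0.4, 0.0]
width: 0.0484
gripper_force: 0.0
t: 25.98
eef_pos: [0.5557, 0.2958, 0.0865]
ee_rot: [3.141, 0.001, 0.106]
force: [0.5, 0.1, 0.4]
width: 0.048
gripper_force: 0.0
t: 27.35
eef_pos: [0.5556, 0.2959, 0.0864]
ee_rot: [3.141, -0.0, -0.17]
force: [-0.7, -4.5, 5.1]
width: 0.0268
gripper_force: 60.0
[-0.72224148 -4.49455928  5.06776445] [-2.05266207  0.02286966  0.33892579] -0.17014231693564041
t: 28.1
eef_pos: [0.5556, 0.2956, 0.086]
ee_rot: [3.14, -0.0, -0.38]
force: [-0.2, -7.0, 6.7]
width: 0.0266
gripper_force: 60.0
[-0.17008914 -7.026936    6.67108361] [-2.47148238  0.15114409  0.33371531] -0.37953179437321616
```

```bash
python3 -m crank '[[[0,0,0,0],[0,0,0,-0.5],[0,0,-0.7,-2.4],[0,0,-1.4,-4.2],[0,0,-1.4,-5.6],[0,0,-1.4,-5.6]]]' 0.45;  python3 -m crank '[[[0,2.4,0,0],[0,4.8,0,0],[0,6.56,0,0],[0,6.56,0,0],[0,6.56,0.7,0],[0,6.56,1.4,0],[0,6.56,1.4,0],[0,6.56,1.4,0]]]'; python3 -m crank '[[[0,0,0,0],[0,0,0,0],[0,0,0,0],[0,0,0,0],[0,0,0.01,1.1],[0,0,0.02,2.0],[0,0,0.02,2.1],[0,0,0.02,2.2],[0,0,0.02,2.3],[0,0,0.02,2.4]]]' 1 60
python3 -c '
from h import *
s=arm.get_state();print(s["force"],s["moment"],s["ee_rot"][2])'
python3 -m crank '[[[0,0,0.01,1.1],[0,0,0.02,2.0],[0,0,0.02,2.1],[0,0,0.02,2.2],[0,0,0.02,2.3],[0,0,0.02,2.4]]]'
python3 -c '
from h import *
s=arm.get_state();print(s["force"],s["moment"],s["ee_rot"][2])'
```

```text
t: 28.85
eef_pos: [0.5555, 0.2973, 0.1204]
ee_rot: [-3.141, -0.0, 0.108]
force: [-0.3, 0.3, 0.3]
width: 0.0485
gripper_force: 0.0
t: 29.85
eef_pos: [0.5733, 0.1341, 0.0858]
ee_rot: [-3.142, 0.0, 0.107]
force: [0.1, 0.1, 0.0]
width: 0.0481
gripper_force: 0.0
t: 31.1
eef_pos: [0.5733, 0.1331, 0.0855]
ee_rot: [3.141, -0.0, -0.1]
force: [-0.6, -4.3, 4.7]
width: 0.0267
gripper_force: 60.0
[-0.58295425 -4.33197703  4.69986441] [-1.41233817  0.22243303  0.36904482] -0.10012249102794057
t: 31.85
eef_pos: [0.5733, 0.1328, 0.0851]
ee_rot: [3.141, -0.0, -0.309]
force: [-1.1, -4.8, 6.4]
width: 0.0268
gripper_force: 60.0
[-1.08425946 -4.76889214  6.37233545] [-1.74358843  0.42170846  0.36510486] -0.3094762019184065
```

```bash
python3 -m crank '[[[0,0,0,0],[0,0,0,-0.5],[0,0,-0.7,-2.4],[0,0,-1.4,-4.0],[0,0,-1.4,-4.8],[0,0,-1.4,-4.8]]]' 0.45;  python3 -m crank '[[[0,-2.4,0,0],[0,-4.8,0,0],[0,-6.56,0,0],[0,-6.56,0,0],[0,-6.56,0.7,0],[0,-6.56,1.36,0],[0,-6.56,1.36,0],[0,-6.56,1.36,0]]]'; python3 -m crank '[[[0,0,0,0],[0,0,0,0],[0,0,0,0],[0,0,0,0],[0,0,0.01,1.1],[0,0,0.02,2.0],[0,0,0.02,2.1],[0,0,0.02,2.2],[0,0,0.02,2.3],[0,0,0.02,2.4]]]' 1 60
python3 -c '
from h import *
s=arm.get_state();print(s["force"],s["moment"],s["ee_rot"][2])'
python3 -m crank '[[[0,0,0.01,1.1],[0,0,0.02,2.0],[0,0,0.02,2.1],[0,0,0.02,2.2],[0,0,0.02,2.3],[0,0,0.02,2.4]]]'
python3 -c '
from h import *
s=arm.get_state();print(s["force"],s["moment"],s["ee_rot"][2])'
```

```text
t: 32.6
eef_pos: [0.573, 0.134, 0.1193]
ee_rot: [-3.141, 0.0, 0.108]
force: [-0.4, 0.8, -0.2]
width: 0.0482
gripper_force: 0.0
t: 33.6
eef_pos: [0.5555, 0.2956, 0.0848]
ee_rot: [3.141, 0.001, 0.106]
force: [0.6, -0.0, 0.7]
width: 0.0481
gripper_force: 0.0
t: 34.85
eef_pos: [0.5556, 0.2961, 0.0852]
ee_rot: [3.141, -0.0, -0.101]
force: [0.7, -4.2, 4.1]
width: 0.0271
gripper_force: 60.0
[ 0.69449943 -4.24522061  4.12174749] [-2.07097764 -0.14561784  0.37513891] -0.10142684761451459
t: 35.6
eef_pos: [0.5555, 0.2957, 0.0848]
ee_rot: [3.14, -0.0, -0.311]
force: [-1.1, -6.1, 4.8]
width: 0.027
gripper_force: 60.0
[-1.05982307 -6.1190772   4.84683163] [-2.47367682  0.01701716  0.39681275] -0.3108724086202861
```

```bash
python3 -m crank '[[[0,0,0,0],[0,0,0,-0.5],[0,0,-0.7,-2.4],[0,0,-1.4,-4.0],[0,0,-1.4,-4.8],[0,0,-1.4,-4.8]]]' 0.45;  python3 -m crank '[[[0,2.4,0,0],[0,4.8,0,0],[0,6.56,0,0],[0,6.56,0,0],[0,6.56,0.7,0],[0,6.56,1.4,0],[0,6.56,1.4,0],[0,6.56,1.4,0]]]'; python3 -m crank '[[[0,0,0,0],[0,0,0,0],[0,0,0,0],[0,0,0,0],[0,0,0.01,1.1],[0,0,0.02,2.0],[0,0,0.02,2.1],[0,0,0.02,2.2],[0,0,0.02,2.3],[0,0,0.02,2.4]]]' 1 60
python3 - <<'E'
from h import *
s=arm.get_state();print(s["force"],s["moment"],s["ee_rot"][2])
p,d=arm.grab_frame("side")
# left knob top, beam top near left end
a=atd("side",299,239,d[239,299]);print(a)
cv2.imwrite("pics/s3.png",cv2.resize(p[170:320,235:435],(800,600),interpolation=3)[:,:,::-1])
E
```

```text
t: 36.35
eef_pos: [0.5555, 0.2974, 0.1194]
ee_rot: [-3.14, -0.0, 0.107]
force: [0.2, -0.9, 0.0]
width: 0.0486
gripper_force: 0.0
t: 37.35
eef_pos: [0.5732, 0.1342, 0.0847]
ee_rot: [-3.142, 0.0, 0.107]
force: [-1.0, -0.6, -0.7]
width: 0.0483
gripper_force: 0.0
t: 38.6
eef_pos: [0.5733, 0.1331, 0.0845]
ee_rot: [3.141, -0.0, -0.101]
force: [-0.0, -4.4, 5.6]
width: 0.0269
gripper_force: 60.0
[-0.02969136 -4.39935999  5.6051558 ] [-1.58636077  0.23000267  0.34558997] -0.10066731660197714
[0.55526445 0.29203553 0.1455176 ]
```

```bash
cat > m.sh <<'E'
python3 -c 'from station import arm;s=arm.get_state();print("Mz",round(s["moment"][2],3))'
E
for i in 1 2 3 4 5; do python3 -m crank '[[[0,0,0,0.1]]]' >/dev/null; sh m.sh; done
```

```text
Mz 0.423
Mz 0.39
Mz 0.414
Mz 0.422
Mz 0.362
```

View pics/s3.png

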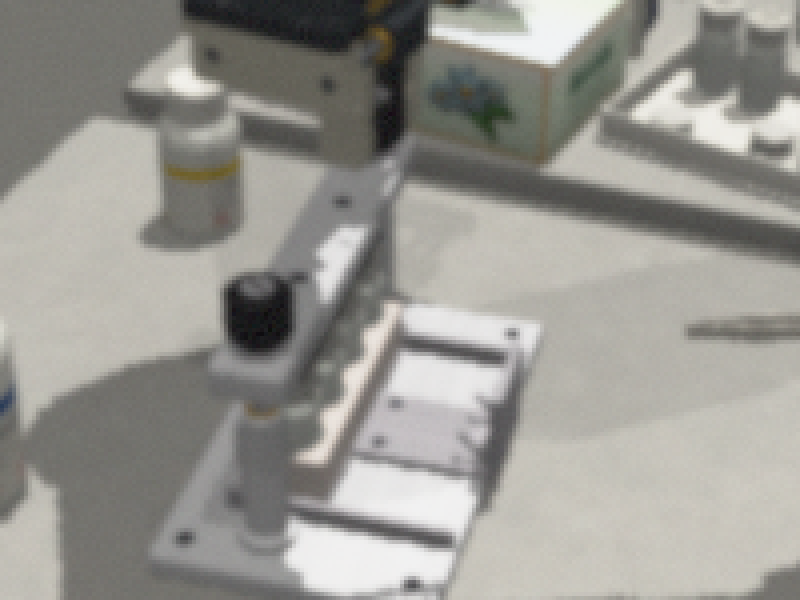

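The side view shows the gripper on the right knob, the rack home, the beam level and the bystanders where they were. Readings of the moment scatter by about 0.025, so I'll average slow rows from here.

```bash
python3 -m crank '[[[0,0,0,0],[0,0,0,-0.5],[0,0,-0.7,-1.6],[0,0,-1.4,-2.9],[0,0,-1.4,-2.9]]]' 0.45;  python3 -m crank '[[[0,-2.4,0,0],[0,-4.8,0,0],[0,-6.56,0,0],[0,-6.56,0,0],[0,-6.56,0.7,0],[0,-6.56,1.38,0],[0,-6.56,1.38,0],[0,-6.56,1.38,0]]]'; python3 -m crank '[[[0,0,0,0],[0,0,0,0],[0,0,0,0],[0,0,0,0],[0,0,0,0.1]]]' 1 60;sh m.sh
for i in 1 2 3 4 5; do python3 -m crank '[[[0,0,0,0.1]]]' >/dev/null; sh m.sh; done
python3 -m crank '[[[0,0,0.01,0.7],[0,0,0.02,1.2],[0,0,0.02,1.3]]]';sh m.sh
for i in 1 2 3 4 5; do python3 -m crank '[[[0,0,0,0.1]]]' >/dev/null; sh m.sh; done
```

```text
t: 39.9
eef_pos: [0.5739, 0.1345, 0.1199]
ee_rot: [-3.14, -0.002, 0.108]
force: [0.4, 0.2, -0.8]
width: 0.0481
gripper_force: 0.0
t: 40.9
eef_pos: [0.5553, 0.2954, 0.0835]
ee_rot: [3.141, 0.001, 0.106]
force: [-0.7, 0.4, 0.7]
width: 0.048
gripper_force: 0.0
t: 41.52
eef_pos: [0.5556, 0.2964, 0.0845]
ee_rot: [3.141, 0.0, 0.099]
force: [1.2, -1.3, -0.7]
width: 0.0269
gripper_force: 60.0
Mz 0.274
Mz 0.375
Mz 0.379
Mz 0.452
Mz 0.426
Mz 0.426
t: 42.52
eef_pos: [0.5556, 0.2961, 0.0842]
ee_rot: [3.141, 0.0, -0.059]
force: [0.8, -4.6, 0.3]
width: 0.027
gripper_force: 60.0
Mz 0.436
Mz 0.476
Mz 0.439
Mz 0.425
Mz 0.44
Mz 0.417
```

```bash
python3 -m crank '[[[0,0,0,0],[0,0,0,-0.5],[0,0,-0.7,-1.4],[0,0,-1.4,-2.4],[0,0,-1.4,-2.4]]]' 0.45;  python3 -m crank '[[[0,2.4,0,0],[0,4.8,0,0],[0,6.56,0,0],[0,6.56,0,0],[0,6.56,0.7,0],[0,6.56,1.4,0],[0,6.56,1.4,0],[0,6.56,1.4,0]]]'; python3 -m crank '[[[0,0,0,0],[0,0,0,0],[0,0,0,0],[0,0,0,0],[0,0,0,0.2],[0,0,0,0.4],[0,0,0,0.5],[0,0,0,0.6]]]' 1 60;sh m.sh
for i in 1 2 3 4; do python3 -m crank '[[[0,0,0,0.1]]]' >/dev/null; sh m.sh; done
```

```text
t: 43.78
eef_pos: [0.5564, 0.2981, 0.1206]
ee_rot: [-3.139, -0.003, 0.107]
force: [-0.4, 1.0, -0.2]
width: 0.0481
gripper_force: 0.0
t: 44.78
eef_pos: [0.573, 0.1343, 0.0838]
ee_rot: [-3.141, 0.0, 0.107]
force: [-0.6, 0.2, 0.0]
width: 0.0482
gripper_force: 0.0
t: 45.78
eef_pos: [0.5733, 0.1333, 0.0842]
ee_rot: [3.141, -0.0, 0.055]
force: [1.1, -3.4, 1.6]
width: 0.0269
gripper_force: 60.0
Mz 0.402
Mz 0.459
Mz 0.479
Mz 0.446
Mz 0.443
```

Both knobs now read about 0.15 to 0.16 N m above free, which puts the load near 130 N. I'll let go and check.

```bash
python3 -m crank '[[[0,0,0,0],[0,0,0,0],[0,0,0,0],[0,0,-0.7,0],[0,0,-1.8,0],[0,0,-3.5,0],[-2,0,-4,0],[-4,0,-4,0],[-5,0,-4,0],[-5,0,-4,0],[-5,0,-4,0],[-5,0,-4,0]]]' 0.2
python3 - <<'E'
from h import *
s=arm.get_state();print(s["t"],s["force"])
p,d=arm.grab_frame("side");cv2.imwrite("pics/s4.png",cv2.resize(p[170:380,195:475],(800,600),interpolation=3)[:,:,::-1])
E
```

```text
t: 47.78
eef_pos: [0.4488, 0.1312, 0.1838]
ee_rot: [3.141, 0.0, 0.02]
force: [-0.2, 0.3, 0.5]
width: 0.0703
gripper_force: 0.0
47.775 [-0.15644687  0.33335129  0.52092147]
```

View pics/s4.png

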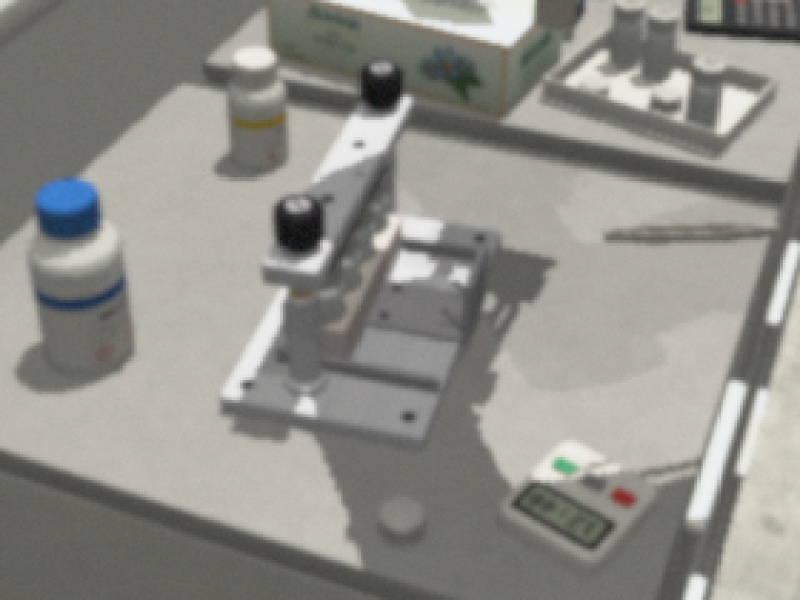

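The rack is home, with its lip at about (480,280). The beam is down and level, the bystanders are where they were, and the gripper is clear, so I'm handing in.

```bash
python3 -c 'from station import arm;print(arm.job_done())'
```

```text
the job is handed in; nothing more can be done
None
```

I handed the job in at about 48 s with the rack home and the beam down level; both knobs read about 0.15 N m above free (roughly 130 N on the caps, estimated from noisy readings), the gripper was clear, nothing else had moved, and no verdict came back.

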